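# Put the glued pattern pack in the jack press and wind it down

## Task

Lift the steel weight off the glued pack by its bar handle and set it down upright on the grey mat. Push the pack along the press bed until its leading end is against the back stop, with its top board under the jack foot. Then turn the red-gripped crank clockwise, seen from above, to wind the foot down until it bears firmly on the top board and the crank has clearly stiffened; stop there without forcing it, and leave the other things where they are.

Things in the scene. Friction and masses are not known exactly. Their poses are not given: they have to be found in the camera images.
- weight_handle (a point): Middle of the bar handle of the small steel weight (0.6 to 1 kg), which stands on the pack at the start. Block 86 x 60 x 22 mm (x, y, z of this frame); the handle is a 10 mm round bar, 58 mm long along x, its axis 34 mm above the block's top and 56 mm above its underside.
- weight: The same small steel weight; origin at the centre of its underside.
- mat: Grey mat fixed on the table, 160 x 160 x 4 mm, origin at the centre of its underside (on the table); x and y along its edges.
- pack: The glued pack, one rigid stack 37 mm high: plywood carrier board 200 x 130 x 15 mm, on it a 4 mm card and a top board (both 140 x 120 mm, 22 mm together). Origin at the centre of the carrier's underside, +x towards the leading end, where all layers are flush (x = 100 mm). The carrier's tail lies bare from x = -100 to -40 mm. Slides on the bed with 2 to 6 N.
- pack_top (a point): Centre of the upper face of the pack's top board: 30 mm ahead of the pack's origin, 37 mm up, same axes; 70 mm behind the leading end, 130 mm ahead of the tail's end.
- press_axis (a point): Point on the fixed press's bed (its top, 25 mm above the table) straight below the jack. x is the way the pack is pushed in. The bed is 200 mm wide and reaches from x = -340 to +190 mm. Column at x = +107 to +167 mm, with an arm to the jack over the bed (lowest part of its fixed tube 114 to 132 mm above the table). With the pack home, the centre of its top board is over this point.
- back_stop (a point): Middle of the upper front edge of the back stop, a bar across the bed 160 mm wide and 26 mm high; its face looks to -x and is 70 mm beyond the jack's axis. Axes as press_axis.
- jack_foot: The jack's round foot, 90 mm across, 10 mm thick; origin at the centre of its lower face. It moves only up and down on the jack's axis, 16 mm down per turn of the crank; at the start it hangs 14 to 40 mm above the pack's height (the jack's arm is clamped at differing heights). A rubber buffer above it yields up to 8 mm (35 N per mm) once it bears.
- jack_crank (a joint): Crank angle in rad, growing clockwise seen from above (winds the foot down), many turns. At 0 the arm points along -x of press_axis. Kept moving, it runs free with 6 to 7 N at the grip; once the foot bears, the load climbs by about 4 N per quarter turn: 3 to 8 N above free running is firm, 15 N above is forcing. It stays where left, but from 6 N above it pushes back at rest and runs back a little.
- crank_grip_center (a point): Middle of the upright red crank grip, 63 mm high, 27 mm across, free to spin on its pin, 283 to 301 mm above the table; it runs round the jack's axis on a circle of 70 mm radius. The crank's flat arm lies below it, its top 34 mm below this point. At the start it stands on the side away from the robot and the pack.
- weight_big: Bystander: the larger, flatter weight on the table (130 x 80 mm). Leave it.
- template: Bystander: blue-grey steel template, 225 x 110 x 5 mm, flat on the table. Leave it.
- mallet: Bystander: rawhide mallet lying on the table. Leave it.
- glue: Bystander: can of glue, 72 mm across, 110 mm high. Leave it.
- pot: Bystander: white pot with brushes, 72 mm across, 85 mm high. Leave it.
- awl: Bystander: awl with a wooden handle, 150 mm, lying on the table. Leave it.
- chalk: Bystander: blue chalk box, 90 x 60 x 30 mm, on the table. Leave it.
Mind the look-alikes: they are no part of the job. What is shaped like the weight but brown or purple is not meant.

How it is judged:
By the outcome, as a careful person would: the job done as asked, in the order asked, and still so for the second after the job is handed in, with the robot touching nothing.
It also fails if it takes over 72 s, if anything falls off the work surface, if the arm or the gripper's body presses on something with over 40 N, if the wrist force passes 120 N, or if a joint passes its speed limit or range.

## Robot

A 6-joint arm with a two-finger parallel gripper is mounted at the origin on the work surface. World frame = base frame: x ahead of the robot, y to its left, z up, the work surface at z = 0. Lengths are in mm, angles in degrees, forces in N, time in s.
With the tool pointing down it reaches from about 400 to 925 mm from the base axis. Payload 12.5 kg.
Tool frame: the origin (TCP) lies at the very end of the fingers, on their centre line; the grasp point (between the pads) lies 19 mm behind it; z points along the fingers, y is the direction in which the jaws open and shut (so a half turn about z gives the same grasp; the last joint's range is limited). The gripper opens to 95 mm and grips with 3 to 60 N. Pads are 20 mm wide; open, the fingers measure 119 mm over their backs; the gripper's body (75 mm by 180 mm) begins 59 mm behind the grasp point.
Start: joints at [-72.055, 28.126, 89.318, -0, 62.55, -6.05], TCP at [254.189, -570.994, 214.661] pointing down, gripper open.
Joint ranges: [-177.58, 177.58], [-47.91, 125.51], [2.72, 160], [-65.01, 245.01], [3.68, 167.84], [-153.87, 153.87]. Speed limits (degrees/s): [127.2, 127.2, 159.86, 180, 180, 180].

## Interface

Orientations are given as [roll, pitch, yaw] about the fixed x, y, z axes, in that order (R = Rz(yaw) Ry(pitch) Rx(roll)).
In Python, from workcell import manip gives the robot as it stands. The module is installed in compiled form; this text tells all that it offers.
- The arm moves only by the shell command python3 -m handwheel 'ROWS' [OPENING]. ROWS is a JSON object of lists of equal length, an entry for each row: "dp": the shift along the tool's x, y, z in mm, a list of three; "spin": the turn about the tool's z in degrees. In form: {"dp": [[dx, dy, dz], ...], "spin": [spin, ...]}. A call has 1 to 8 rows; each row shifts and turns the commanded pose from where the row before left it, along the tool's axes as they then stand; what a row does not reach is not made up. A row lasts 1/10 s, in which the tool goes at most 50 mm and 8.59 degrees, less where a joint would pass 70% of its speed; a pose out of reach is approached as far as the arm can. A call with a gripper value outside its range is refused whole. OPENING is the closure, from 0 (fully open) to 1 (shut), set as the call begins (- or left out, the last holds). The fingers move at their own pace and stop on an object; the grip force is fixed at half the most. Time passes only in rows, so rows that do not move let the fingers close. It gives the time, the measured TCP pose, the force and the opening at its end, in the units of the state.
- manip.observe(): the state, without advancing time (a new reading comes with each control period).
- manip.capture(name): name is "scene" or "top" or "wrist"; returns the picture (420x560x3 uint8, blue, green, red); there is no depth.
- manip.camera_info(name): a dict with "mtx" (3x3 intrinsics, pixels), "k1" (the pictures are not rectified: a ray, as slopes to the right and down, at radius r is drawn at 1 + k1 r^2 times it, then the intrinsics apply), "R" (3x3) and "t" (3): a world point X has camera coordinates R X + t. Camera axes: x right, y down, z forward; pixel columns grow to the right and rows downward; lengths in mm; the calibration is good to about 2 mm. A picture is of the moment at which its call begins: read the wrist's pose just before it. camera_info takes no time and is no camera call; for the wrist camera it gives the pose at the moment of the call.
- manip.close_job(): hands the job in, once; it reports no verdict.
The state is a dict: "time_s": time; "qpos": joint angles; "joint_vel": joint speeds; "joint_torque": joint torques, N m; "position": TCP position; "ee_rot": TCP orientation; "ft_force": force on the tool from outside, world axes, zero at the start; "ft_torque": the same for the moment, N m; "grip_width": finger opening in mm.
Only numpy, scipy, OpenCV 4.12 (cv2) and the standard library are available. Lean on these libraries where they do the work, as an engineer would, in place of code of your own. Each camera call takes 0.05 s, during which the arm holds its last target. There are 200 camera calls.

## Working session

There is one attempt and no reset: what is moved stays moved. The work goes in short steps, Python scripts to look and compute and a shell command to move; the robot and the scene stay as the last step left them, time stands still between calls to the robot, and variables do not carry over. Pictures are saved under pics/ and viewed, about 8 in all and at most 12, crops included, and the job is handed in when it is done.

```bash
mkdir -p pics; cat > h.py <<'E'
import numpy as np, cv2
from workcell import manip
from scipy.spatial.transform import Rotation as Ro
def shot(cam,name):
    ci=manip.camera_info(cam); im=manip.capture(cam); cv2.imwrite('pics/'+name+'.png',im)
    np.save('pics/'+name+'.npy',dict(ci),allow_pickle=True); return im
def ray(name,u,v):
    c=np.load('pics/'+name+'.npy',allow_pickle=True).item(); K=np.array(c['mtx']);R=np.array(c['R']);t=np.array(c['t']).ravel()
    d=cv2.undistortPoints(np.array([[[u,v]]],float),K,np.array([c['k1'],0,0,0.]),)[0,0]
    return -R.T@t, R.T@np.array([d[0],d[1],1])
def atz(name,u,v,z):
    o,d=ray(name,u,v); return (o+d*(z-o[2])/d[2]).round(1)
def proj(name,X):
    c=np.load('pics/'+name+'.npy',allow_pickle=True).item()
    return cv2.projectPoints(np.array(X,float).reshape(-1,1,3),cv2.Rodrigues(np.array(c['R']))[0],np.array(c['t'],float),np.array(c['mtx']),np.array([c['k1'],0,0,0.]))[0][:,0].round(1)
def tri(n1,p1,n2,p2):
    o1,d1=ray(n1,*p1);o2,d2=ray(n2,*p2)
    s=np.linalg.lstsq(np.c_[d1,-d2],o2-o1,rcond=None)[0]; a=o1+s[0]*d1;b=o2+s[1]*d2
    return ((a+b)/2).round(1), np.linalg.norm(a-b).round(1)
def st():
    s=manip.observe(); print({k:np.round(s[k],2).tolist() for k in('time_s','position','ee_rot','ft_force','grip_width','qpos')})
    return s
def tool(delta):  # world delta -> tool axes
    r=Ro.from_euler('xyz',manip.observe()['ee_rot'],degrees=True); return r.inv().apply(delta).round(1)
E
python3 - <<'E'
from h import *
st()
a=shot('top','top0');b=shot('scene','scene0')
cv2.imwrite('pics/top0b.png',cv2.resize(a,(800,600)));cv2.imwrite('pics/scene0b.png',cv2.resize(b,(800,600)))
for n in('top0','scene0'): print(ray(n,280,210))
E
```

```text
{'time_s': 0.0, 'position': [254.11, -570.72, 214.06], 'ee_rot': [-179.93, -0.01, 24.0], 'ft_force': [-0.24, 0.17, -0.46], 'grip_width': 95.1, 'qpos': [-72.05, 28.16, 89.35, 0.0, 62.55, -6.05]}
(array([ 2.63597048e+02, -6.89035273e-01,  1.94489593e+03]), array([ 0.12490232,  0.0047378 , -0.9921831 ]))
(array([ 890.4033036 ,  638.86789218, 1104.34522169]), array([-0.34537607, -0.53606745, -0.77052283]))
```

View pics/top0b.png

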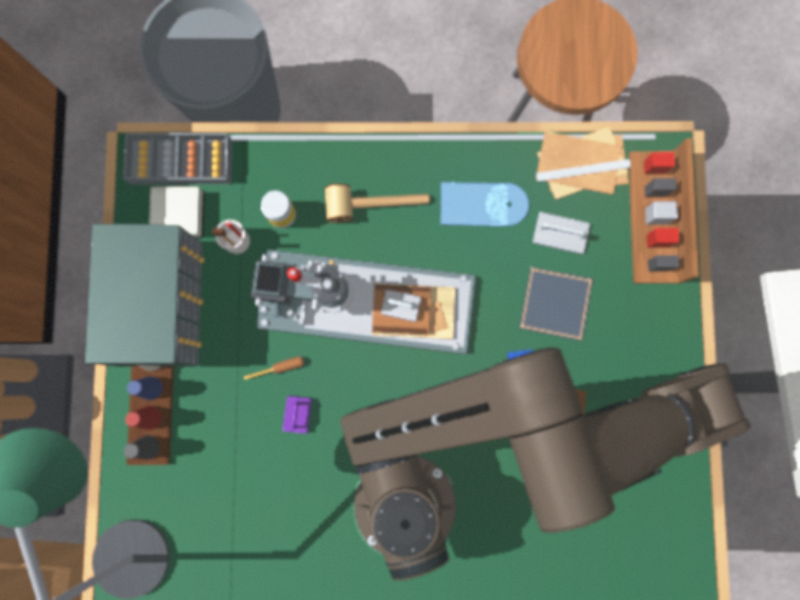

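View pics/scene0b.png

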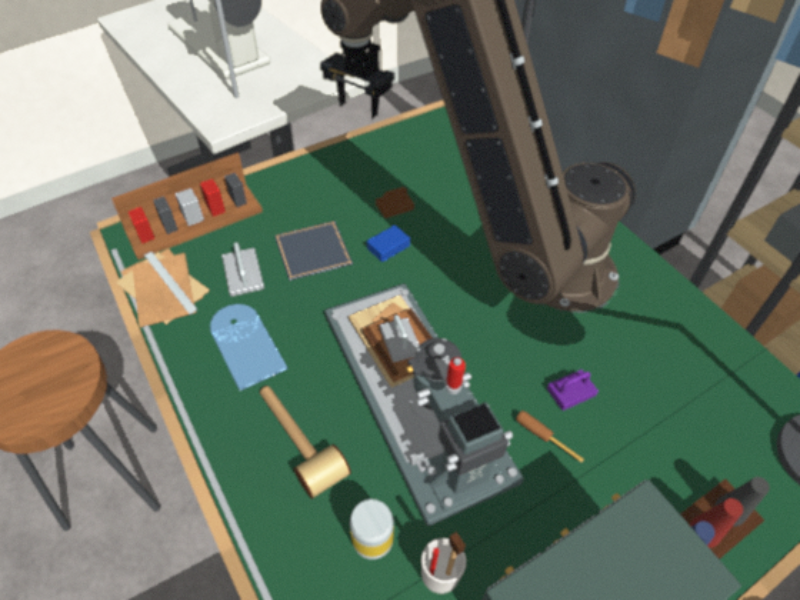

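The top view shows, in the 800 px version, the weight at (402,305) on the pack, the bed's right end corners at (474,275) and (467,352), the mat centred at (557,303), the red grip at (293,273) and the jack near (328,287). The scene view confirms this arrangement. I'll enlarge both to measure.

```bash
python3 - <<'E'
from h import *
a=cv2.imread('pics/top0.png');b=cv2.imread('pics/scene0.png')
A=cv2.resize(a[165:260,165:345],None,fx=4.4,fy=4.4,interpolation=cv2.INTER_CUBIC)
cv2.imwrite('pics/topc.png',A)
B=cv2.resize(b[190:370,220:380],None,fx=3.3,fy=3.3,interpolation=cv2.INTER_CUBIC)
cv2.imwrite('pics/scenec.png',B); print(A.shape,B.shape)
f=.7
for n,u,v,z in [('h',402,305,118),('bedRT',474,275,25),('bedRB',467,352,25),('bedLT',268,252,25),('mat1',530,268,4),('mat2',592,277,4),('mat3',584,338,4),('mat4',521,329,4),('grip',293,273,320),('bigw',562,232,20)]:
    print(n,atz('top0',u*f,v*f,z))
E
```

```text
(418, 792, 3) (594, 528, 3)
h [481.6   3.3 118. ]
bedRT [ 568.5 -177.9   25. ]
bedRB [ 374.9 -157.9   25. ]
bedLT [628.1 342.1  25. ]
mat1 [ 589.6 -322.5    4. ]
mat2 [ 566.2 -478.9    4. ]
mat3 [ 411.1 -453.7    4. ]
mat4 [ 433.9 -296.3    4. ]
grip [526.5 235.2 320. ]
bigw [ 679.4 -402.9   20. ]
```

View pics/topc.png

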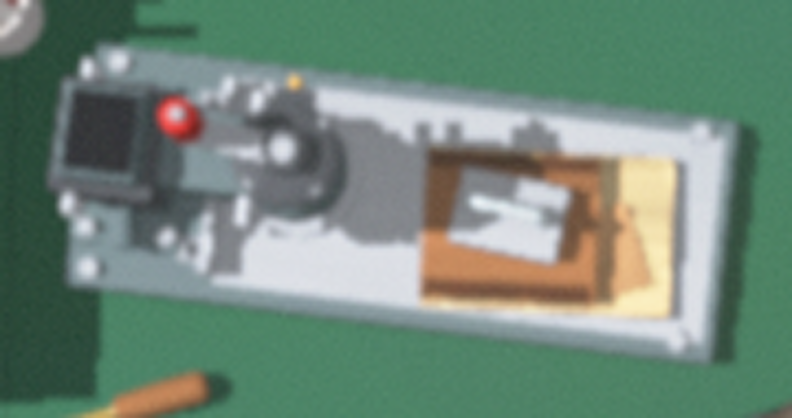

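View pics/scenec.png

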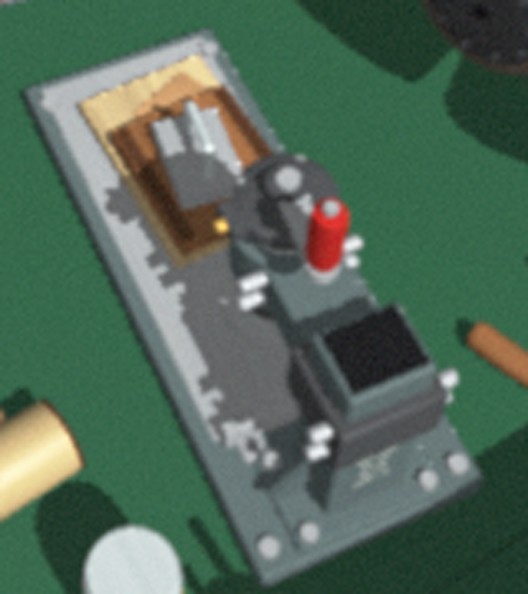

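```bash
python3 - <<'E'
from h import *
T=lambda u,v:(165+u/4.4,165+v/4.4)
S=lambda u,v:(220+u/3.3,190+v/3.3)
for n,p,z in [('bedR far',(738,122),25),('bedR near',(716,350),25),('bedL far',(100,48),25),('bedL near',(70,285),25),
 ('h1',(470,202),118),('h2',(550,215),118),('car tail far',(678,157),40),('car tail near',(672,317),40),
 ('top lead far',(430,153),62),('top lead near',(422,300),62),('top tail near',(605,302),62),('top tail far',(618,160),62),
 ('w1',(465,166),84),('w2',(573,187),84),('w3',(556,264),84),('w4',(448,240),84)]:
    print(n,atz('top0',*T(*p),z))
for n,p,q in [('hub',(283,146),(288,176)),('gripTop',(178,114),(331,207)),('h1',(470,202),(207,150)),('h2',(550,215),(192,103))]:
    print(n,tri('top0',T(*p),'scene0',S(*q)))
for n,p,z in [('bedR far',(30,93),25),('bedR near',(210,33),25),('bedL far',(265,582),25),('bedL near',(480,480),25),('car tail far',(82,104),40),('tail near',(203,57),40)]:
    print('S',n,atz('scene0',*S(*p),z))
E
```

```text
bedR far [ 567.6 -181.2   25. ]
bedR near [ 381.4 -160.9   25. ]
bedL far [629.9 341.7  25. ]
bedL near [434.7 361.7  25. ]
h1 [490.5  35.9 118. ]
h2 [480.3 -26.  118. ]
car tail far [ 536.7 -130.9   40. ]
car tail near [ 407.  -124.7   40. ]
top lead far [537.   69.1  62. ]
top lead near [419.1  75.1  62. ]
top tail near [417.3 -70.2  62. ]
top tail far [531.2 -81.4  62. ]
w1 [523.4  40.6  84. ]
w2 [506.5 -44.7  84. ]
w3 [445.5 -31.1  84. ]
w4 [464.6  53.9  84. ]
hub (array([511.5, 169.6, 257.4]), np.float64(6.4))
gripTop (array([526.1, 237. , 313.8]), np.float64(5.6))
h1 (array([490.6,  35.9, 117.3]), np.float64(0.0))
h2 (array([476.5, -22.4, 111.5]), np.float64(11.6))
S bedR far [ 564.4 -167.1   25. ]
S bedR near [ 373.6 -142.5   25. ]
S bedL far [632.6 352.2  25. ]
S bedL near [439. 373.  25.]
S car tail far [ 532.6 -118.5   40. ]
S tail near [ 403.1 -108.8   40. ]
```

Fit so far: the press axis direction has yaw of about 83°, with the jack axis at about (512,174). The pack has yaw of about 88° and is offset about 16 mm towards the robot. The handle is at about (484,5,118) with yaw 79°. The hub and the 340 mm bed length agree. I'll move over the weight for a wrist look.

```bash
python3 -m handwheel '{"dp":[[34,-33,-3.5],[34,-33,-3.5],[34,-33,-3.5],[34,-33,-3.5],[34,-33,-3.5],[34,-33,-3.5],[34,-33,-3.5],[34,-33,-3.5]],"spin":[0,0,0,0,0,0,0,0]}' 0
python3 -m handwheel '{"dp":[[34,-33,-3.5],[34,-33,-3.5],[34,-33,-3.5],[34,-33,-3.5],[34,-33,-3.5],[0,0,0],[0,0,0],[0,0,0]],"spin":[0,0,0,0,0,-8,-8,-8]}'
python3 -m handwheel '{"dp":[[0,0,0],[0,0,0],[0,0,0],[0,0,0],[0,0,0],[0,0,0]],"spin":[-8,-8,-8,-7,0,0]}'
python3 - <<'E'
from h import *
st();a=shot('wrist','w1'); cv2.imwrite('pics/w1b.png',cv2.resize(a,(800,600)))
print(ray('w1',280,210))
E
```

```text
time_s: 0.9
position: [395.6, -217.3, 242.7]
ee_rot: [-180.0, 0.0, 24.0]
ft_force: [0.5, -1.0, -0.1]
grip_width: 95.2
time_s: 1.7
position: [483.4, 1.3, 259.8]
ee_rot: [-180.0, 0.0, 48.4]
ft_force: [-0.0, 0.1, 0.0]
grip_width: 95.1
time_s: 2.3
position: [483.5, 0.7, 260.0]
ee_rot: [-180.0, 0.0, 78.8]
ft_force: [-0.3, -0.4, -0.6]
grip_width: 94.9
{'time_s': 2.3, 'position': [483.46, 0.67, 260.0], 'ee_rot': [-179.99, 0.01, 78.78], 'ft_force': [-0.27, -0.44, -0.65], 'grip_width': 94.93, 'qpos': [-7.75, 13.71, 104.95, -0.01, 61.36, 3.47]}
(array([499.33730153,  83.56205475, 430.88489304]), array([-0.03827998, -0.29688772, -0.95437159]))
```

View pics/w1b.png

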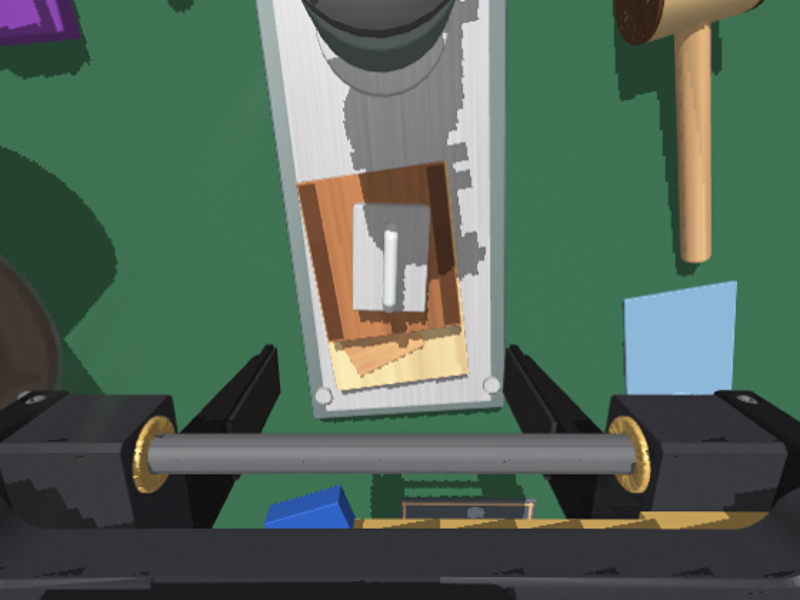

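The wrist view (800 px) shows the handle running from (391,232) to (390,308), parallel to tool x. The pack's leading corners are at (297,185) and (444,162), and its tail corners at (340,390) and (468,375).

```bash
python3 - <<'E'
from h import *
f=.7
for n,u,v,z in [('h1',391,234,118),('h2',390,306,118),('w',355,205,84),('w',431,207,84),('w',427,311,84),('w',354,307,84),
('leadN',297,185,62),('leadF',444,162,62),('ttN',329,342,62),('ttF',461,326,62),('ctN',340,390,40),('ctF',468,375,40),
('bedN',316,410,25),('bedF',502,402,25),('edgeN',268,80,25),('edgeF',491,120,25)]:
    print(n,atz('w1',u*f,v*f,z))
E
```

```text
h1 [489.7  35.5 118. ]
h2 [478.6 -16.9 118. ]
w [465.9  57.5  84. ]
w [522.9  44.7  84. ]
w [505.5 -38.   84. ]
w [447.1 -22.9  84. ]
leadN [421.3  80.3  62. ]
leadF [540.4  74.9  62. ]
ttN [414.6 -57.6  62. ]
ttF [533.1 -65.4  62. ]
ctN [ 408.2 -117.8   40. ]
ctF [ 534.3 -126.1   40. ]
bedN [ 375.  -143.4   25. ]
bedF [ 565.6 -171.4   25. ]
edgeN [411.5 166.4  25. ]
edgeF [589.2  99.9  25. ]
```

Handle centre is at (484.5,9.5), yaw 78.4°. Now to descend and grip.

```bash
python3 -m handwheel '{"dp":[[8,0,30],[0,0,40],[0,0,40],[0,0,30],[0,0,20],[0,0,0],[0,0,0]],"spin":[0,0,0,0,0,0,0]}' 0
python3 -m handwheel '{"dp":[[0,0,0],[0,0,0],[0,0,0],[0,0,0],[0,0,0],[0,0,0],[0,0,0],[0,0,0]],"spin":[0,0,0,0,0,0,0,0]}' 1
python3 -m handwheel '{"dp":[[0,0,-3],[0,0,-10],[0,0,-20],[0,0,-30],[0,0,-30],[0,0,0],[0,0,0],[0,0,0]],"spin":[0,0,0,0,0,0,0,0]}' 1
python3 - <<'E'
from h import *
st();a=shot('wrist','w2'); cv2.imwrite('pics/w2b.png',cv2.resize(a,(800,600)))
E
```

```text
time_s: 3.05
position: [485.3, 8.5, 100.5]
ee_rot: [-180.0, 0.0, 78.9]
ft_force: [0.9, -0.0, -0.1]
grip_width: 94.8
time_s: 3.85
position: [485.1, 8.5, 100.1]
ee_rot: [-180.0, 0.0, 79.0]
ft_force: [0.0, 0.4, 0.3]
grip_width: 36.7
time_s: 4.65
position: [484.6, 8.6, 192.7]
ee_rot: [-179.9, 0.0, 79.0]
ft_force: [0.2, 0.1, -0.3]
grip_width: 0.6
{'time_s': 4.65, 'position': [484.64, 8.57, 192.67], 'ee_rot': [-179.95, 0.01, 78.99], 'ft_force': [0.19, 0.14, -0.35], 'grip_width': 0.59, 'qpos': [-6.8, 18.38, 110.0, -0.01, 51.66, 4.21]}
```

View pics/w2b.png

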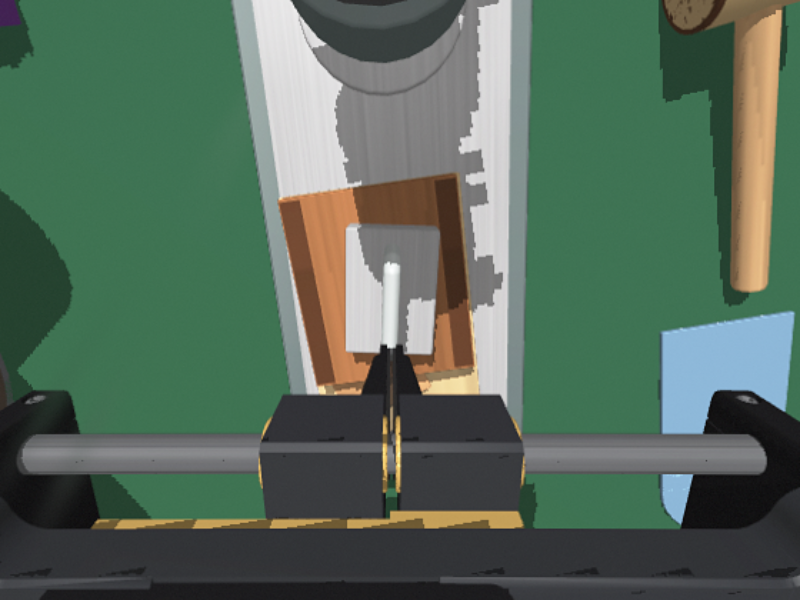

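The fingers were still closing when I lifted, because they only move about 75 mm/s. The weight still stands unmoved on the pack. I'll repeat with a longer closing time.

```bash
python3 -m handwheel '{"dp":[[0,0,0],[0,0,0],[0,0,0],[0,0,10],[0,0,30],[0,0,30],[0,0,22],[0,0,0]],"spin":[0,0,0,0,0,0,0,0]}' 0.5
python3 -m handwheel '{"dp":[[0,0,0],[0,0,0],[0,0,0],[0,0,0],[0,0,0],[0,0,0],[0,0,0],[0,0,0]],"spin":[0,0,0,0,0,0,0,0]}' 1
python3 -m handwheel '{"dp":[[0,0,-2],[0,0,-4],[0,0,-6],[0,0,-8],[0,0,0]],"spin":[0,0,0,0,0]}' 1
```

```text
time_s: 5.5
position: [483.6, 8.6, 98.4]
ee_rot: [-179.7, 0.0, 79.0]
ft_force: [-0.0, 0.7, -0.1]
grip_width: 47.1
time_s: 6.3
position: [484.6, 8.6, 101.2]
ee_rot: [-180.0, 0.0, 79.0]
ft_force: [-5.5, 0.8, 4.6]
grip_width: 9.5
time_s: 6.8
position: [485.6, 8.5, 122.2]
ee_rot: [179.9, -0.0, 79.0]
ft_force: [-0.1, -0.6, -8.3]
grip_width: 9.5
```

Gripped at 9.5 mm with an 8.3 N load. Now over to the mat centre, about (500,-388).

```bash
python3 -m handwheel '{"dp":[[0,0,-15],[-10,2,-15],[-25,6,0],[-39,9,0],[-39,9,0],[-39,9,0],[-39,9,0],[-39,9,0]],"spin":[0,0,0,0,0,0,0,0]}' 1
python3 -m handwheel '{"dp":[[-39,9,0],[-39,9,0],[-39,9,0],[-25,6,0],[-15,4,0],[0,0,10],[0,0,20],[0,0,20]],"spin":[0,0,0,0,0,0,0,0]}' 1
python3 - <<'E'
from h import *
st();a=shot('wrist','w3');b=shot('top','top3')
A=cv2.resize(a,(560,420)); B=cv2.resize(b[170:260,330:450],(560,420)); cv2.imwrite('pics/m3.png',cv2.resize(np.hstack([A,B]),(800,300)))
E
```

```text
time_s: 7.6
position: [492.9, -229.0, 151.1]
ee_rot: [180.0, 0.0, 79.0]
ft_force: [0.8, 0.7, -9.6]
grip_width: 9.2
time_s: 8.4
position: [499.4, -387.3, 100.3]
ee_rot: [-180.0, -0.0, 79.0]
ft_force: [0.6, -1.2, -8.9]
grip_width: 9.2
{'time_s': 8.4, 'position': [499.45, -387.3, 100.25], 'ee_rot': [-179.98, -0.03, 79.03], 'ft_force': [0.56, -1.22, -8.88], 'grip_width': 9.21, 'qpos': [-43.78, 35.92, 94.59, 0.01, 49.52, -32.82]}
```

View pics/m3.png

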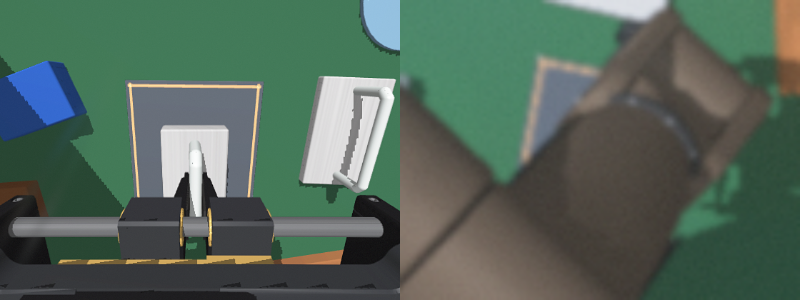

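The wrist picture shows the block hanging level inside the mat outline and laterally centred. Lowering.

```bash
python3 -m handwheel '{"dp":[[0,0,20],[0,0,20],[0,0,10],[0,0,4],[0,0,2],[0,0,1],[0,0,0],[0,0,0]],"spin":[0,0,0,0,0,0,0,0]}' 1
python3 - <<'E'
from h import *
st()
E
```

```text
time_s: 9.3
position: [499.7, -388.7, 44.8]
ee_rot: [180.0, 0.0, 79.0]
ft_force: [-0.3, -0.3, -8.0]
grip_width: 8.9
{'time_s': 9.3, 'position': [499.74, -388.73, 44.77], 'ee_rot': [179.95, 0.03, 78.99], 'ft_force': [-0.29, -0.26, -8.02], 'grip_width': 8.93, 'qpos': [-43.85, 40.18, 96.46, -0.0, 43.3, -32.84]}
```

```bash
python3 -m handwheel '{"dp":[[0,0,1],[0,0,1],[0,0,0.5],[0,0,0],[0,0,0]],"spin":[0,0,0,0,0]}' 1
```

```text
time_s: 9.8
position: [499.1, -388.7, 43.6]
ee_rot: [180.0, 0.0, 79.0]
ft_force: [-8.5, 4.0, 11.8]
grip_width: 9.3
```

It's in contact (force reversed to +12 N). Releasing, rising, and moving to the near side of the pack to square and centre it with both open fingers along its side.

```bash
python3 -m handwheel '{"dp":[[0,0,0],[0,0,0],[0,0,0],[0,0,0],[0,0,-20],[0,0,-40],[0,0,-40],[0,0,-10]],"spin":[0,0,0,0,0,0,0,0]}' 0
python3 - <<'E'
from h import *
s=st();a=shot('wrist','w4'); cv2.imwrite('pics/w4b.png',a[40:420,60:500])
print(tool(np.array([398,-20,150])-np.array(s['position'])))
E
```

```text
time_s: 10.6
position: [500.8, -389.6, 156.0]
ee_rot: [179.7, 0.2, 79.0]
ft_force: [0.0, -0.2, -0.6]
grip_width: 67.6
{'time_s': 10.6, 'position': [500.79, -389.6, 155.99], 'ee_rot': [179.69, 0.2, 79.0], 'ft_force': [0.01, -0.21, -0.56], 'grip_width': 67.64, 'qpos': [-43.84, 32.19, 91.79, -0.0, 55.65, -32.85]}
[ 343.2 -171.4    4. ]
```

View pics/w4b.png

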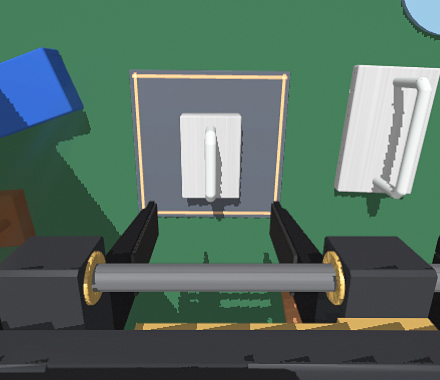

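The weight stands upright, fully inside the mat. Now to the side of the pack.

```bash
python3 -m handwheel '{"dp":[[43,-21.5,0],[43,-21.5,0],[43,-21.5,0],[43,-21.5,0],[43,-21.5,0],[43,-21.5,0],[43,-21.5,0],[42,-21,0]],"spin":[0,0,0,0,0,0,0,0]}' 0
python3 -m handwheel '{"dp":[[0,0,0],[0,0,0],[0,0,0],[0,0,0],[0,0,0],[0,0,0],[0,0,0],[0,0,0]],"spin":[8,8,8,8,8,8,8,8]}' 0
python3 -m handwheel '{"dp":[[0,0,0],[0,0,0],[0,0,0],[0,0,30],[0,0,30],[0,0,20],[0,0,0],[0,0,0]],"spin":[8,8,6,0,0,0,0,0]}' 0
python3 - <<'E'
from h import *
s=st();print(tool(np.array([398,-20,32])-np.array(s['position'])))
shot('wrist','w5')
E
```

```text
time_s: 11.45
position: [395.4, -17.4, 150.8]
ee_rot: [-179.9, 0.0, 79.0]
ft_force: [0.7, -0.8, -0.7]
grip_width: 95.1
time_s: 12.25
position: [396.2, -19.0, 150.7]
ee_rot: [-180.0, 0.1, 14.7]
ft_force: [0.5, 0.6, 0.3]
grip_width: 95.2
time_s: 13.05
position: [396.4, -19.0, 71.4]
ee_rot: [-180.0, 0.1, -7.0]
ft_force: [-0.5, -0.7, 0.5]
grip_width: 95.2
{'time_s': 13.05, 'position': [396.36, -19.05, 71.38], 'ee_rot': [-180.0, 0.1, -7.0], 'ft_force': [-0.52, -0.67, 0.52], 'grip_width': 95.16, 'qpos': [-12.31, 24.72, 128.55, -0.01, 26.82, 84.71]}
[ 1.8  0.7 39.4]
```

View pics/w5.png

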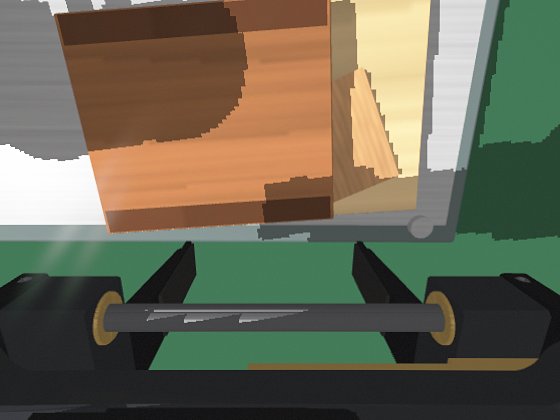

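Image up is +x, and the fingertips at (190,245) and (355,245) are beside the pack's near edge, parallel to the bed. Lowering, then pushing sideways about 16 mm.

```bash
python3 -m handwheel '{"dp":[[-1,0,15],[0,0,15],[0,0,9],[0,0,0]],"spin":[0,0,0,0]}' 0
python3 -m handwheel '{"dp":[[4,0,0],[3,0,0],[2,0,0],[2,0,0],[2,0,0],[2,0,0],[0,0,0]],"spin":[0,0,0,0,0,0,0]}' 0
python3 - <<'E'
from h import *
st();shot('wrist','w6')
E
```

```text
time_s: 13.5
position: [395.6, -19.0, 32.5]
ee_rot: [180.0, 0.0, -7.0]
ft_force: [0.5, 0.6, -0.3]
grip_width: 95.2
time_s: 14.2
position: [410.6, -20.8, 32.8]
ee_rot: [180.0, -0.0, -7.0]
ft_force: [-3.8, 1.9, 2.2]
grip_width: 95.0
{'time_s': 14.2, 'position': [410.61, -20.77, 32.79], 'ee_rot': [180.0, -0.0, -7.0], 'ft_force': [-3.79, 1.92, 2.25], 'grip_width': 95.0, 'qpos': [-12.12, 30.34, 128.32, -0.01, 21.34, 84.89]}
```

View pics/w6.png

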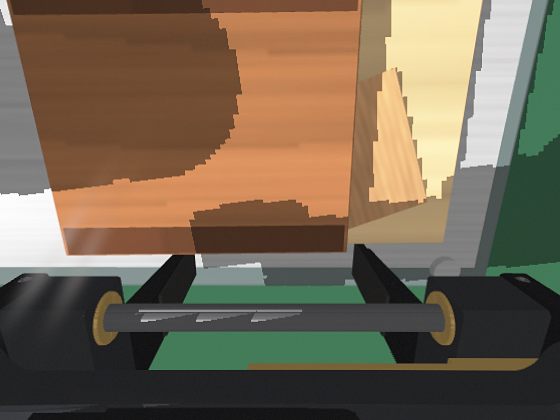

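The pack's near edge is now level in the picture, (66,254) to (345,252), so it's squared. Checking its lateral offset by calculation.

```bash
python3 - <<'E'
from h import *
d=np.array([.119,.993]);r=np.array([.993,-.119])
for n,u,v,z in [('lead near',66,254,62),('tt near',345,252,62),('far tt',360,10,62),('ct near',443,242,40),('bed corner',484,275,25),('bed',60,267,25),('bed',300,277,25)]:
    p=atz('w6',u,v,z); q=p[:2]-[511,176]; print(n,p,'s',(q@d).round(1),'lat',(q@r).round(1))
E
```

```text
lead near [439.2  80.4  62. ] s -103.5 lat -59.9
tt near [423.3 -57.8  62. ] s -242.6 lat -59.3
far tt [528.  -69.3  62. ] s -241.6 lat 46.1
ct near [ 411.9 -117.8   40. ] s -303.5 lat -63.4
bed corner [ 378.1 -152.7   25. ] s -342.2 lat -92.9
bed [416.6 116.1  25. ] s -70.7 lat -86.6
bed [390.8 -35.2  25. ] s -224.0 lat -94.2
```

The pack's near board edge lies 60 mm from the press line, so it is centred and straight. Now to the tail end.

```bash
python3 -m handwheel '{"dp":[[-12,0,0],[0,0,-40],[0,0,-45],[22,32,0],[22,32,0],[22,32,0],[22,32,0],[0,0,0]],"spin":[0,0,0,0,0,0,0,-8]}' 0
python3 -m handwheel '{"dp":[[0,0,0],[0,0,0],[0,0,0],[0,0,0],[0,0,0],[0,0,0],[0,0,0],[0,0,0]],"spin":[-8.5,-8.5,-8.5,-8.5,-8.5,-8.5,-8.5,-8.5]}' 0
python3 -m handwheel '{"dp":[[0,0,0],[0,0,0],[0,0,0]],"spin":[-8,-6,0]}' 0
python3 - <<'E'
from h import *
s=st();print(tool(np.array([471,-157,32])-np.array(s['position'])))
E
```

```text
time_s: 15.05
position: [472.3, -160.8, 117.6]
ee_rot: [179.9, -0.2, 0.9]
ft_force: [-0.3, 0.8, 1.0]
grip_width: 95.2
time_s: 15.85
position: [470.1, -157.2, 117.6]
ee_rot: [179.9, 0.0, 69.3]
ft_force: [0.5, 0.4, 0.0]
grip_width: 95.0
time_s: 16.15
position: [470.1, -157.1, 117.6]
ee_rot: [180.0, 0.0, 83.1]
ft_force: [0.0, -0.4, -0.1]
grip_width: 94.9
{'time_s': 16.15, 'position': [470.11, -157.14, 117.56], 'ee_rot': [179.96, 0.02, 83.06], 'ft_force': [0.04, -0.41, -0.06], 'grip_width': 94.94, 'qpos': [-26.12, 25.44, 113.24, -0.0, 41.27, -19.18]}
[ 0.3  0.8 85.6]
```

```bash
python3 -m handwheel '{"dp":[[0,1,40],[0,0,35],[0,0,10],[0,0,0],[8,0,0],[8,0,0],[10,0,0],[10,0,0]],"spin":[0,0,0,0,0,0,0,0]}' 0
python3 -m handwheel '{"dp":[[15,0,0],[15,0,0],[15,0,0],[15,0,0],[15,0,0],[15,0,0],[15,0,0],[10,0,0]],"spin":[0,0,0,0,0,0,0,0]}' 0
python3 -m handwheel '{"dp":[[8,0,0],[8,0,0],[6,0,0],[4,0,0],[0,0,0]],"spin":[0,0,0,0,0]}' 0
python3 - <<'E'
from h import *
s=st();q=np.array(s['position'][:2])-[511,176];print(q@[.119,.993],q@[.993,-.119]);shot('wrist','w7')
E
```

```text
time_s: 16.95
position: [476.5, -121.1, 33.7]
ee_rot: [179.9, 0.1, 83.0]
ft_force: [-0.7, -5.3, 4.0]
grip_width: 94.9
time_s: 17.75
position: [490.1, -6.2, 33.3]
ee_rot: [179.9, 0.0, 83.0]
ft_force: [-0.8, -4.7, 4.7]
grip_width: 94.9
time_s: 18.25
position: [492.9, 19.0, 32.6]
ee_rot: [-180.0, -0.0, 83.0]
ft_force: [0.2, 0.5, -0.0]
grip_width: 95.4
{'time_s': 18.25, 'position': [492.9, 19.01, 32.64], 'ee_rot': [-180.0, -0.01, 83.01], 'ft_force': [0.21, 0.54, -0.01], 'grip_width': 95.43, 'qpos': [-5.47, 33.78, 117.07, 0.02, 29.16, 1.5]}
-158.0427028684967 0.7045305488606077
```

View pics/w7.png

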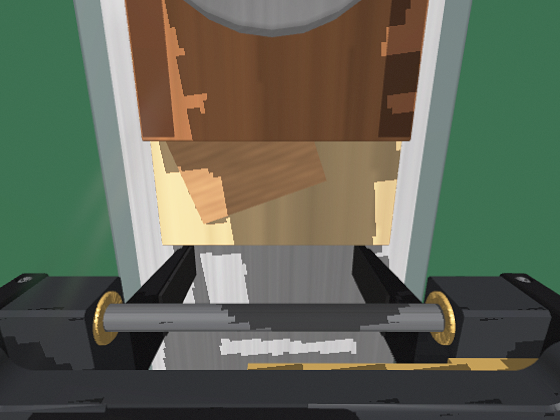

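The pack is straight and centred on the bed, with its tail edge level from (162,244) to (390,244), and the foot is visible above it. About 18 mm remain, so I'm going slowly.

```bash
python3 -m handwheel '{"dp":[[3,0,0],[3,0,0],[3,0,0],[3,0,0]],"spin":[0,0,0,0]}' 0
python3 -m handwheel '{"dp":[[2,0,0],[1,0,0],[1,0,0],[1,0,0]],"spin":[0,0,0,0]}' 0
python3 -m handwheel '{"dp":[[1,0,0],[1,0,0]],"spin":[0,0]}' 0
```

```text
time_s: 18.7
position: [494.4, 30.5, 32.5]
ee_rot: [-180.0, 0.0, 83.0]
ft_force: [-0.6, -3.6, 0.8]
grip_width: 95.2
time_s: 19.1
position: [494.2, 31.9, 32.5]
ee_rot: [-179.9, 0.2, 83.0]
ft_force: [-7.8, -54.7, 3.0]
grip_width: 95.0
time_s: 19.3
position: [494.2, 32.3, 32.5]
ee_rot: [-179.9, 0.3, 83.1]
ft_force: [-10.8, -73.0, 4.5]
grip_width: 94.9
```

The leading end is hard against the back stop (force stepped to 55, then 73 N). I'll back off, rise, and look at the jack from above.

```bash
python3 -m handwheel '{"dp":[[-10,0,0],[-10,0,0],[0,0,-46],[0,0,-46],[0,0,-46],[0,0,-46],[0,0,-46],[0,0,-46]],"spin":[0,0,0,0,0,0,0,0]}' 0
python3 -m handwheel '{"dp":[[0,0,-46],[0,0,-46],[40,0,0],[40,0,0],[40,0,0],[35,0,0],[0,0,0],[0,0,0]],"spin":[0,0,0,0,0,0,0,0]}' 0.35
python3 - <<'E'
from h import *
st();a=shot('wrist','w8');b=shot('top','top8');shot('scene','scene8')
cv2.imwrite('pics/w8b.png',cv2.resize(a,(800,600)))
E
```

```text
time_s: 20.1
position: [492.3, 17.9, 310.8]
ee_rot: [180.0, -0.0, 83.0]
ft_force: [0.4, -0.5, 0.1]
grip_width: 94.9
time_s: 20.9
position: [511.4, 172.1, 400.3]
ee_rot: [-180.0, 0.0, 83.1]
ft_force: [-0.2, 0.3, 0.1]
grip_width: 61.6
{'time_s': 20.9, 'position': [511.42, 172.1, 400.27], 'ee_rot': [-179.96, 0.01, 83.12], 'ft_force': [-0.19, 0.27, 0.07], 'grip_width': 61.59, 'qpos': [11.58, 13.18, 84.26, 0.01, 82.6, 18.46]}
```

View pics/w8b.png

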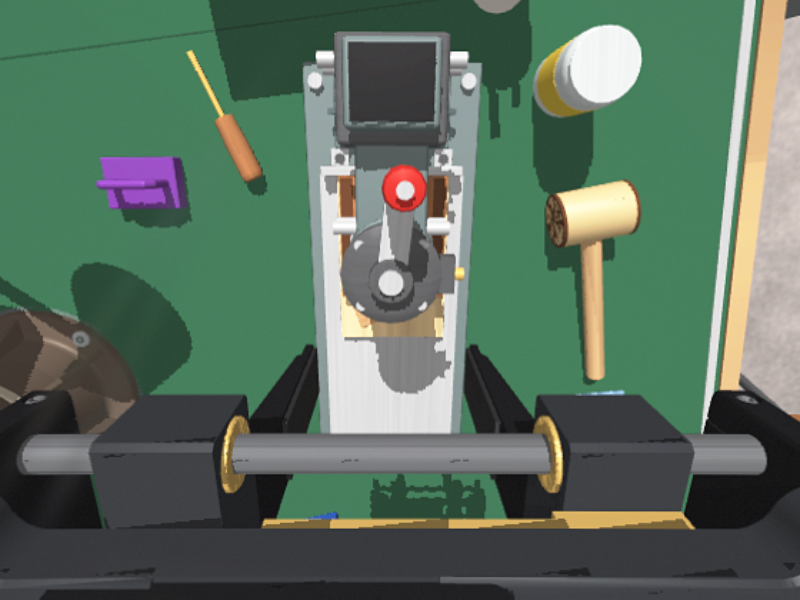

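The wrist view shows the red grip top at (404,187), the hub cap at (391,283), the pack up to the stop under the jack, and the column beyond.

```bash
python3 - <<'E'
from h import *
f=.7
for zt in (314,320,326,332):
    g=atz('w8',404*f,189*f,zt);h=atz('w8',391*f,283*f,zt-58);print(zt,g,h,np.linalg.norm((g-h)[:2]).round(1))
T=lambda u,v:(165+u/4.4,165+v/4.4);S=lambda u,v:(220+u/3.3,190+v/3.3)
for n,p,p2,q in [('grip',(404,187),(178,114),(331,207)),('hub',(391,283),(283,146),(288,176))]:
    a=(p[0]*f,p[1]*f);print(n,tri('w8',a,'scene0',S(*q)),tri('w8',a,'top0',T(*p2)))
for n,u,v in[('colN',342,130),('colF',440,130)]:
    print(n,atz('w8',u*f,v*f,250))
print(tri('w8',(390*f,80*f),'scene0',S(378,345)), 'col top')
for n,u,v,z in[('tailN',342,337,40),('tailF',443,337,40)]:
    p=atz('w8',u*f,v*f,z);q=p[:2]-[510.5,171];print(n,p,(q@[.119,.993]).round(1),(q@[.993,-.119]).round(1))
E
```

```text
314 [526.4 240.3 314. ] [510.7 171.1 256. ] 71.0
320 [526.3 240.7 320. ] [510.9 172.7 262. ] 69.7
326 [526.2 241.  326. ] [511.1 174.3 268. ] 68.4
332 [526.1 241.4 332. ] [511.3 175.9 274. ] 67.2
grip (array([526.5, 241.6, 319.1]), np.float64(0.1)) (array([528.9, 239. , 296.3]), np.float64(4.9))
hub (array([510.5, 172.6, 259.7]), np.float64(1.2)) (array([512.6, 169. , 252.1]), np.float64(4.6))
colN [490.3 280.  250. ]
colF [556.3 272.1 250. ]
(array([526. , 309.4, 235.2]), np.float64(1.4)) col top
tailN [432.3  48.9  40. ] -130.6 -63.1
tailF [561.5  33.4  40. ] -130.6 67.0
```

Consistent: the grip centre is (526.4,240.6,~288), the hub (510.8,172.2), r=70. The pack tail is at -130.6 with lateral offset +2. Descending over the grip and closing.

```bash
python3 -m handwheel '{"dp":[[40,4,0],[30,2.7,0],[0,0,40],[0,0,40],[0,0,30],[0,0,17],[0,0,0],[0,0,0]],"spin":[0,0,0,0,0,0,0,0]}' 0.35
python3 -m handwheel '{"dp":[[0,0,0],[0,0,0],[0,0,0],[0,0,0],[0,0,0],[0,0,0],[0,0,0]],"spin":[0,0,0,0,0,0,0]}' 1
python3 - <<'E'
from h import *
c=np.array([510.8,172.2])
s=st();p=np.array(s['position'][:2]);print(np.linalg.norm(p-c),np.degrees(np.arctan2(*(p-c)[::-1])))
a=np.radians(77.2)
for k in range(24):
    t0=a-np.radians(15*k);t1=t0-np.radians(15)
    d=70*np.array([np.cos(t1)-np.cos(t0),np.sin(t1)-np.sin(t0),0]);print(k,tool(d)[:2],end=' ')
E
```

```text
time_s: 21.85
position: [527.4, 239.4, 274.4]
ee_rot: [180.0, -0.0, 82.9]
ft_force: [-0.5, -0.8, 0.2]
grip_width: 61.8
time_s: 22.55
position: [527.1, 240.0, 273.8]
ee_rot: [180.0, -0.0, 83.0]
ft_force: [0.6, 0.2, 2.1]
grip_width: 26.6
{'time_s': 22.55, 'position': [527.11, 239.99, 273.81], 'ee_rot': [179.96, -0.01, 83.0], 'ft_force': [0.61, 0.18, 2.13], 'grip_width': 26.55, 'qpos': [17.95, 21.23, 91.41, -0.01, 67.32, 24.96]}
69.72126499201619 76.47550650628735
0 [-4.2 17.8] 1 [-8.7 16.1] 2 [-12.5  13.3] 3 [-15.5   9.6] 4 [-17.5   5.3] 5 [-18.3   0.5] 6 [-17.8  -4.2] 7 [-16.1  -8.7] 8 [-13.3 -12.5] 9 [ -9.6 -15.5] 10 [ -5.3 -17.5] 11 [ -0.5 -18.3] 12 [  4.2 -17.8] 13 [  8.7 -16.1] 14 [ 12.5 -13.3] 15 [15.5 -9.6] 16 [17.5 -5.3] 17 [18.3 -0.5] 18 [17.8  4.2] 19 [16.1  8.7] 20 [13.3 12.5] 21 [ 9.6 15.5] 22 [ 5.3 17.5] 23 [ 0.5 18.3]
```

Gripped at 26.6 mm. First quarter turn clockwise.

```bash
python3 -m handwheel '{"dp":[[-4.2,17.8,0],[-8.7,16.1,0],[-12.5,13.3,0]],"spin":[0,0,0]}' 1
python3 -m handwheel '{"dp":[[-15.5,9.6,0],[-17.5,5.3,0],[-18.3,0.5,0]],"spin":[0,0,0]}' 1
python3 -m handwheel '{"dp":[[-17.8,-4.2,0],[-16.1,-8.7,0],[-13.3,-12.5,0]],"spin":[0,0,0]}' 1
cat >> h.py <<'E'
def crank(c=(510.8,172.2)):
    s=manip.observe();p=np.array(s['position'][:2])-c;r=np.linalg.norm(p);e=p/r;t=np.array([e[1],-e[0]]);F=np.array(s['ft_force'][:2])
    print('t',s['time_s'],'r',r.round(1),'ang',np.degrees(np.arctan2(p[1],p[0])).round(1),'Ftan',(-F@t).round(1),'Frad',(F@e).round(1),'z',np.round(s['position'][2],1),'w',np.round(s['grip_width'],1))
E
python3 -c "
from h import *
crank()"
```

```text
time_s: 22.85
position: [570.2, 209.5, 273.7]
ee_rot: [-179.9, -0.0, 83.0]
ft_force: [-11.1, 0.1, 6.3]
grip_width: 26.5
time_s: 23.15
position: [579.5, 156.6, 273.7]
ee_rot: [-179.9, -0.1, 83.0]
ft_force: [-7.2, 8.0, 4.3]
grip_width: 26.6
time_s: 23.45
position: [548.9, 112.7, 273.7]
ee_rot: [179.9, -0.1, 83.0]
ft_force: [-0.7, 11.1, 1.5]
grip_width: 26.6
t 23.45 r 70.6 ang -57.3 Ftan 5.4 Frad -9.7 z 273.7 w 26.6
```

The free-running tangential load is about 6 N, radius 70.5. Contact can't come before about 315°, so I'm continuing to 300°.

```bash
python3 -m handwheel '{"dp":[[-9.6,-15.5,0],[-5.3,-17.5,0],[-0.5,-18.3,0],[4.2,-17.8,0],[8.7,-16.1,0],[12.5,-13.3,0]],"spin":[0,0,0,0,0,0]}' 1 >/dev/null; python3 -c "
from h import *
crank()"
python3 -m handwheel '{"dp":[[15.5,-9.6,0],[17.5,-5.3,0],[18.3,-0.5,0],[17.8,4.2,0],[16.1,8.7,0]],"spin":[0,0,0,0,0]}' 1 >/dev/null; python3 -c "
from h import *
crank()"
python3 -m handwheel '{"dp":[[13.3,12.5,0],[9.6,15.5,0],[5.3,17.5,0]],"spin":[0,0,0]}' 1 >/dev/null; python3 -c "
from h import *
crank()"
```

```text
t 24.05 r 70.2 ang -146.9 Ftan 5.7 Frad -7.6 z 273.8 w 26.5
t 24.55 r 69.8 ang 137.5 Ftan 6.0 Frad -9.7 z 273.7 w 26.4
t 24.85 r 69.9 ang 92.2 Ftan 6.4 Frad -8.6 z 273.7 w 26.3
```

```bash
python3 -m handwheel '{"dp":[[0.5,18.3,0],[-4.2,17.8,0],[-8.7,16.1,0]],"spin":[0,0,0]}' 1 >/dev/null; python3 -c "
from h import *
crank()"
python3 -m handwheel '{"dp":[[-12.5,13.3,0],[-15.5,9.6,0],[-17.5,5.3,0]],"spin":[0,0,0]}' 1 >/dev/null; python3 -c "
from h import *
crank()"
```

```text
t 25.15 r 70.1 ang 47.0 Ftan 5.6 Frad -8.3 z 273.7 w 26.4
t 25.45 r 70.4 ang 2.2 Ftan 5.7 Frad -9.3 z 273.7 w 26.4
```

```bash
python3 -m handwheel '{"dp":[[-18.3,0.5,0],[-17.8,-4.2,0],[-16.1,-8.7,0]],"spin":[0,0,0]}' 1 >/dev/null; python3 -c "
from h import *
crank()"
```

```text
t 25.75 r 70.6 ang -42.5 Ftan 7.0 Frad -7.8 z 273.8 w 26.6
```

```bash
python3 -m handwheel '{"dp":[[-13.3,-12.5,0],[-9.6,-15.5,0],[-5.3,-17.5,0]],"spin":[0,0,0]}' 1 >/dev/null; python3 -c "
from h import *
crank()"
python3 -m handwheel '{"dp":[[-0.5,-18.3,0],[4.2,-17.8,0]],"spin":[0,0]}' 1 >/dev/null; python3 -c "
from h import *
crank()"
```

```text
t 26.05 r 70.6 ang -86.6 Ftan 9.8 Frad -8.9 z 273.8 w 26.7
t 26.25 r 70.4 ang -116.2 Ftan 11.1 Frad -6.9 z 273.8 w 26.5
```

The load climbed 7.0, 9.8, 11.1 N, about 5 N above free running, so it's firm. I'm stopping here, letting it settle, releasing and rising.

```bash
python3 -m handwheel '{"dp":[[0,0,0],[0,0,0],[0,0,0]],"spin":[0,0,0]}' 1 >/dev/null; python3 -c "
from h import *
crank()"
python3 -m handwheel '{"dp":[[0,0,0],[0,0,0],[0,0,0],[0,0,0],[0,0,0],[0,0,0],[0,0,-10],[0,0,-20]],"spin":[0,0,0,0,0,0,0,0]}' 0.3
python3 -m handwheel '{"dp":[[0,0,-40],[0,0,-40],[0,0,-30],[-40,0,0],[-40,0,0],[0,0,0],[0,0,0]],"spin":[0,0,0,0,0,0,0]}' 0.3
python3 - <<'E'
from h import *
st();shot('wrist','w9');b=shot('scene','scene9');a=shot('top','top9')
W=cv2.imread('pics/w9.png')
cv2.imwrite('pics/f9.png',np.hstack([cv2.resize(W,(400,300)),cv2.resize(b[110:350,140:460],(400,300))]))
E
```

```text
t 26.55 r 70.2 ang -117.2 Ftan -2.2 Frad 1.2 z 273.7 w 26.1
time_s: 27.35
position: [478.4, 109.7, 303.6]
ee_rot: [-179.9, 0.0, 83.0]
ft_force: [-0.3, 0.4, 0.9]
grip_width: 66.6
time_s: 28.05
position: [468.9, 29.9, 414.3]
ee_rot: [179.9, -0.0, 82.9]
ft_force: [-0.6, 0.1, 0.7]
grip_width: 66.5
{'time_s': 28.05, 'position': [468.92, 29.9, 414.34], 'ee_rot': [179.95, -0.01, 82.89], 'ft_force': [-0.55, 0.11, 0.67], 'grip_width': 66.46, 'qpos': [-4.42, 6.12, 91.04, 0.01, 82.79, 2.69]}
```

The picture limit is reached, so I'm checking the crank and the weight numerically.

```bash
python3 - <<'E'
from h import *
def red(n):
    h=cv2.cvtColor(cv2.imread(f'pics/{n}.png'),cv2.COLOR_BGR2HSV);m=((h[...,0]<6)|(h[...,0]>174))&(h[...,1]>190)&(h[...,2]>120)
    _,l,s,c=cv2.connectedComponentsWithStats(m.astype(np.uint8));i=1+s[1:,4].argmax();return s[i],c[i]
for n in('w8','w9'):
    s,c=red(n);print(n,s,c.round(1),atz(n,*c,312))
print('expected w9 px',proj('w9',[[479,109.8,319],[479,109.8,288]]))
# yellow tail edge in w9 and weight on mat in scene0->9
print('tail corners expected px',proj('w9',[[432.3,48.9,40],[561.5,33.4,40]]))
W=cv2.imread('pics/w9.png');p=proj('w9',[[497,41.2,40]])[0].astype(int)
print(p,[W[y,p[0]].tolist() for y in range(p[1]-10,p[1]+11,2) if 0<=y<420])
S=cv2.imread('pics/scene9.png');q=proj('scene9',[[500,-388,26]])[0].astype(int);print(q,S[q[1],q[0]])
E
```

```text
w8 [268 116  30  32 438] [282.6 133.6] [526.2 239.2 312. ]
w9 [259 103  30  30 418] [273.4 119.7] [478.  108.3 312. ]
expected w9 px [[274.4 117.9]
 [274.3 117.4]]
tail corners expected px [[251.6 155. ]
 [326.3 154.7]]
[289 154] [[100, 134, 156], [100, 134, 156], [100, 133, 156], [100, 134, 156], [99, 134, 157], [115, 135, 150], [131, 130, 130], [130, 129, 131], [130, 130, 130], [131, 131, 130], [128, 127, 129]]
[216 168] [103 104  99]
```

The crank stayed where I left it (grip seen within 2 mm of the release point). The pack's tail edge is where expected, with the wood-to-bed change at row 154. Handing in.

```bash
python3 -c "
from workcell import manip
print(manip.observe()['time_s'],manip.close_job())"
```

```text
the job is handed in; nothing more can be done
28.2 None
```

The job is done and was handed in at 28.2 s.

- **Weight:** I set it upright on the grey mat, and the wrist picture right after release showed it fully inside the outline. The first attempt to grip it closed on nothing because I lifted too early. The weight was not disturbed, and the second grip held.
- **Pack:** I squared and centred it with a light push on its side, then pushed it from the tail until it hit the back stop. The force at the stop rose to about 73 N on the fingers. Its tail then measured 130.6 mm behind the jack axis and about 2 mm off centre.
- **Crank:** I turned it about 1.5 turns clockwise. The load at the grip rose from about 6 N running free to 11.1 N, about 5 N above, and I stopped there. After release the grip was within 2 mm of where I left it, and the tail edge was still in place.

**Checks that fell short:** The limit of 12 pictures stopped me viewing the final one, so my last checks of the crank and pack are numeric only. I did not confirm by eye that the foot touches the board; that rests on the rise in crank load. For the weight, the last check was a single grey pixel in the final scene picture, and I did not check the bystanders again at the end. The tangential force reading while holding still was -2.2 N, but the crank did not visibly run back.

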